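Ready the bead-sampling station

TASK

Get the bead-sampling station ready for the next class. First draw the keeper of the spring-loaded dispenser fully open, stack every jar from the bench upright between its guide rods, pushing the pile down far enough to go under the keeper, and slide the keeper fully closed over them. Then take the stirring rod from its stand, stir the beads round in the bowl with its end well down among them, three or more full turns in one direction in circles about halfway between the middle and the wall, and hang the rod back in its stand, with no bead spilt and the rack, bottle and beaker left alone.

Things in the scene. Friction and masses are not known exactly. Their poses are not given: they have to be found in the camera images.
- dispenser: Fixed jar dispenser. Origin on the bench under its well's axis, z up. Four upright guide rods, 10 mm thick, 180 mm high, stand at (+-26, +-26) mm in its x, y: a well 63 mm across, open all round, jars enter from above; fingers fit between rods along its x or y (42 mm gaps). A white tower on its -x side, 130 x 50 mm, 170 mm high, centred 130 mm from the axis, carries the keeper.
- platform_top (a point): Centre of the top face of the dispenser's round platform (52 mm across), which slides up and down between the guide rods. Empty, it stands 160 mm above the bench.
- platform (a joint): How far the platform has sunk, m: 0 at the top, 0.142 at its bottom stop. A spring (43 N/m) lifts it, a 1.2 N friction brake holds it where left. One jar's weight balances about 34 mm (a jar's height), but the brake stops it short of that: push the pile down (under 8 N) until its top is 155 to 160 mm above the bench, and it stays there.
- keeper (a joint): Keeper slide, m: 0 closed (its tongue, 20 mm wide, 6 mm thick, lies over the middle of the well, underside 172 mm above the bench), 0.065 open (drawn clear of the well). Opens along the dispenser's -x, end stops at both ends, takes about 2 N, stays where left. A pile with its top above 172 mm blocks its closing.
- keeper_grip (a point): Middle of the keeper's upright black grip block (20 mm along the slide, 30 mm across, from 178 to 223 mm above the bench), 205 mm above the bench; moves with the keeper. With the keeper closed it is 85 mm from the well's axis on the dispenser's -x side.
- jar1: Loose squat sample jar with a black screw lid, a plain cylinder 56 mm across and 34 mm high, 150 g, standing on the bench. Origin at the centre of its underside, z up. Two to four jars are present (absent: None).
- jar2: Loose squat sample jar with a black screw lid, a plain cylinder 56 mm across and 34 mm high, 150 g, standing on the bench. Origin at the centre of its underside, z up. Two to four jars are present (absent: None).
- jar3: Loose squat sample jar with a black screw lid, a plain cylinder 56 mm across and 34 mm high, 150 g, standing on the bench. Origin at the centre of its underside, z up. Two to four jars are present (absent: None).
- jar4: Loose squat sample jar with a black screw lid, a plain cylinder 56 mm across and 34 mm high, 150 g, standing on the bench. Origin at the centre of its underside, z up. Two to four jars are present (absent: None).
- bowl: Fixed white round mixing bowl, 160 mm across at the foot, 176 mm at the rim, 62 mm high, wall 5 mm, inner floor 150 mm across, dished: flat and 8 mm above the bench out to 28 mm from the centre, then rising gently (12 degrees) to 18 mm at the wall. Origin at the centre of its underside; its x axis points away from the robot base (world x), y to the robot's left.
- bead1: Loose amber glass bead, a ball 26 mm across, 23 g, on the floor of the bowl. Origin at its centre.
- bead2: Loose amber glass bead, a ball 26 mm across, 23 g, on the floor of the bowl. Origin at its centre.
- bead3: Loose amber glass bead, a ball 26 mm across, 23 g, on the floor of the bowl. Origin at its centre.
- bead4: Loose amber glass bead, a ball 26 mm across, 23 g, on the floor of the bowl. Origin at its centre.
- bead5: Loose amber glass bead, a ball 26 mm across, 23 g, on the floor of the bowl. Origin at its centre.
- bead6: Loose amber glass bead, a ball 26 mm across, 23 g, on the floor of the bowl. Origin at its centre.
- bead7: Loose amber glass bead, a ball 26 mm across, 23 g, on the floor of the bowl. Origin at its centre.
- rod: Loose stirring rod hanging upright in the stand: white rod 14 mm thick with an 18 mm ball end, black collar 40 mm across, 6 mm thick, and above it a black round handle 24 mm thick, from 6 to 62 mm above the origin. Origin on its axis at the collar's underside (160 mm above the bench when hung); z up along the handle. 80 to 170 g.
- rod_tip (a point): Lowest point of the rod's ball end, 130 mm below the rod's origin.
- stand: Fixed rod stand, base 90 x 90 x 10 mm. Origin on the bench below the hanging rod. A post rises 45 mm behind it (+x) and carries a level fork, top 160 mm above the bench; its slot, 24 mm wide, runs along the stand's x from 28 mm in front of the origin (open end, -x) to 38 mm behind. The shaft enters from the open front, collar above the tines, then is lowered until the collar rests on them.
- tube_rack: Bystander: white rack of capped test tubes, about 80 x 200 x 130 mm. Origin at the centre of its underside.
- reagent: Bystander: closed reagent bottle, 60 mm across, 130 mm tall. Origin at the centre of its underside.
- beaker: Bystander: empty beaker, 70 mm across, 80 mm tall. Origin at the centre of its underside.

How it is judged:
By the outcome, as a careful person would: the job done as asked, in the order asked, and still so for the second after the job is handed in, with the robot touching nothing.
Of jar1, jar2, jar3, jar4 only 2 to 4 are there at a start; the rules pass over those that are not, and their reading is None.
At some moment in a run one of jar1, jar2, jar3, jar4 may be knocked a few centimetres aside while the robot is not near it.
It also fails if it takes over 210 s, if anything falls off the work surface, if the arm or the gripper's body presses on something with over 40 N, if the wrist force passes 120 N, or if a joint passes its speed limit or range.

ROBOT

A 6-joint arm with a two-finger parallel gripper is mounted at the origin on the work surface. World frame = base frame: x ahead of the robot, y to its left, z up, the work surface at z = 0. Lengths are in mm, angles in rad, forces in N, time in s.
With the tool pointing down it reaches from about 375 to 925 mm from the base axis. Payload 5.7 kg.
Tool frame: the origin (TCP) lies at the very end of the fingers, on their centre line; the grasp point (between the pads) lies 19 mm behind it; z points along the fingers, y is the line along which they close (so a half turn about z gives the same grasp; the last joint's range is limited). The gripper opens to 85 mm and grips with 20 to 120 N. Pads are 22 mm wide; open, the fingers measure 114 mm over their backs; the gripper's body (76 mm by 85 mm) begins 54 mm behind the grasp point. The pads swing forward as they close: fully open they stand 13 mm farther back than shut.
Start: joints at [0.986, 0.359, 1.51, -0, 1.272, -0.115], TCP at [271.613, 534.967, 231.267] pointing down, gripper open.
Joint ranges: [-2.97, 2.97], [-1.01, 2.36], [0.21, 2.38], [-0.96, 4.11], [0.2, 2.71], [-2.98, 2.98]. Speed limits (rad/s): [2.39, 2.39, 3.14, 3.14, 3.14, 3.14].

INTERFACE

Orientations are given as a rotation vector (axis times angle).
In Python, from rig import robot, optics gives the robot as it stands.
- The arm moves only by the shell command python3 -m handwheel 'ROWS' [FORCE]. ROWS is JSON, a list of rows, each a list of 3 entries, a list of its own where there are three numbers: the closure in counts, from 0 (fully open) to 255 (shut), then the shift along the tool's x, y, z in units of 40 mm (1.0 is 40 mm), then the turn about the tool's z in units of 6 degrees (1.0 is 6 degrees). In form: [[claw, [dx, dy, dz], yaw], ...]. A call has 1 to 8 rows; each row is the pose to reach, as a shift and turn from the pose commanded when the call began, along the tool's axes at that moment; what a row does not reach only later rows make up. A row lasts 1/12 s, in which the tool goes at most 41.7 mm and 7.16 degrees, less where a joint would pass 70% of its speed; a pose out of reach is approached as far as the arm can. A call with a gripper value outside its range is refused whole. The fingers move at their own pace and stop on an object; FORCE is the grip in N (left out, the last holds). Time passes only in rows, so rows that repeat a pose let the fingers close. It gives the time, the measured TCP pose, the force, the opening and the grip force at its end, in the units of the state.
- robot.get_state(): the state, without advancing time (a new reading comes with each control period).
- optics.read_camera(name): name is "scene" or "top" or "wrist"; returns the picture (400x640x3 uint8, red, green, blue); there is no depth.
- optics.camera_params(name): a dict with "fx", "fy", "cx", "cy" (pixels), "eye" and "rotation" of the camera in the world; the wrist camera has in their place "hand_eye" (4x4, takes a point from camera to tool coordinates, whose origin is the TCP and whose axes are the flange's). Camera axes: x right, y up, looking along -z (the intrinsics and any distortion apply to the point x, -y, -z); pixel columns grow to the right and rows downward; lengths in mm; the calibration is good to about 2 mm. A picture is of the moment at which its call begins: read the wrist's pose just before it. camera_params takes no time and is no camera call.
- robot.job_done(): hands the job in; it is judged then, once.
The state is a dict: "time": time; "joint_pos": joint angles; "qd": joint speeds; "joint_efforts": joint torques, N m; "ee_pos": TCP position; "tool_rot": TCP orientation; "contact_force": force on the tool from outside, world axes, zero at the start; "wrist_torque": the same for the moment, N m; "finger_gap": opening from 0.0 (shut) to 1.0 (fully open); "grip_force": force on a finger pad.
Only numpy, scipy, OpenCV 4.12 (cv2) and the standard library are available. Lean on these libraries where they do the work, as an engineer would, in place of code of your own. Each camera call takes 0.05 s, during which the arm holds its last target. There are 200 camera calls.

## Working session

There is one attempt and no reset: what is moved stays moved. The work goes in short steps, Python scripts to look and compute and a shell command to move; the robot and the scene stay as the last step left them, time stands still between calls to the robot, and variables do not carry over. Pictures are saved under pics/ and viewed, at most 19 in all, crops included, and the job is handed in when it is done.

```bash
ls; mkdir -p pics; python3 - <<'E'
from rig import robot, optics
import cv2,numpy as np
for n in("scene","top"):
    cv2.imwrite(f"pics/{n}0.png",optics.read_camera(n)[:,:,::-1])
    print(n,optics.camera_params(n))
print(optics.camera_params("wrist"));print(robot.get_state())
E
```

```text
pics
scene {'fx': 469.1365336290975, 'fy': 469.1365336290975, 'cx': 316.55940761577017, 'cy': 205.87173976328117, 'eye': array([1227.64646997,  775.05142472,  744.94809483]), 'rotation': array([0.45833912, 1.16930273, 2.13732003])}
top {'fx': 470.5820445842229, 'fy': 470.5820445842229, 'cx': 318.50257966000913, 'cy': 200.04443103849945, 'eye': array([ 530.76363228,   97.90249506, 1274.40485339]), 'rotation': array([ 0.05191238, -0.06193268, -1.56547669])}
{'fx': 360.3132948629048, 'fy': 360.3132948629048, 'cx': 316.9069716283719, 'cy': 196.0399120087253, 'hand_eye': array([[-1.67390022e-03,  9.55712056e-01,  2.94298595e-01,
         7.51486142e+01],
       [ 9.99998371e-01,  1.40114780e-03,  1.13763249e-03,
        -2.52823181e-01],
       [ 6.74893256e-04,  2.94300020e-01, -9.55712845e-01,
        -1.44512857e+02],
       [ 0.00000000e+00,  0.00000000e+00,  0.00000000e+00,
         1.00000000e+00]])}
{'time': 0.1, 'joint_pos': array([ 9.85882591e-01,  3.59473068e-01,  1.51132331e+00,  2.12606055e-05,
        1.27248896e+00, -1.15106214e-01]), 'qd': array([ 4.23751400e-04, -9.75568811e-04, -2.56122751e-03, -4.50327919e-05,
        3.14497117e-04,  8.97009100e-04]), 'joint_efforts': array([-6.57664968e-04, -5.28651524e+01, -2.79348868e+01, -1.97703680e-04,
        5.04175841e-03,  1.76359083e-05]), 'ee_pos': array([271.29484839, 534.48218182, 230.51410416]), 'tool_rot': array([-7.31073580e-01, -3.05472800e+00,  2.48623076e-03]), 'contact_force': array([ 0.19901946, -0.67395753, -0.33960028]), 'wrist_torque': array([ 0.0207143 , -0.04606497,  0.02918082]), 'grip_force': 0.0, 'finger_gap': 1.001627488526763}
```

View pics/scene0.png

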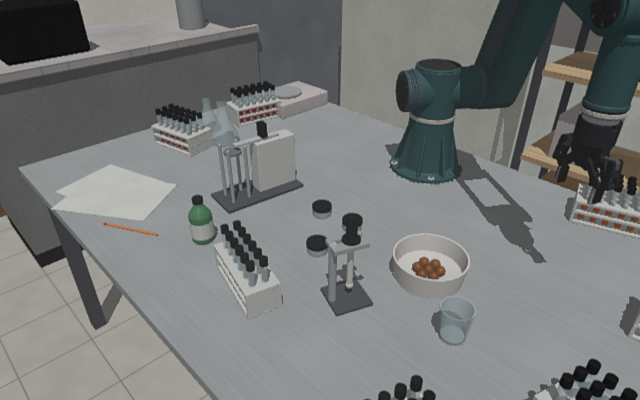

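View pics/top0.png

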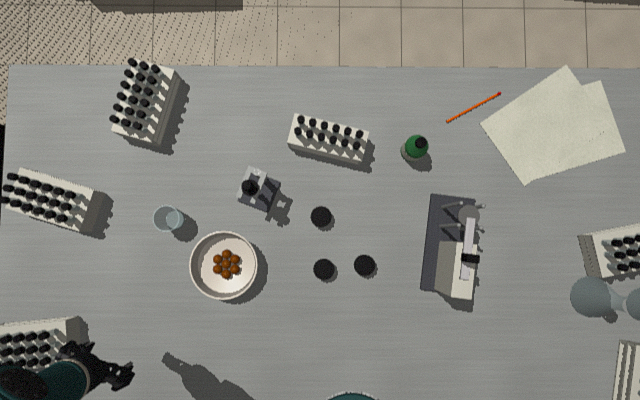

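The scene view shows the dispenser at left, three jars, the stand and the bowl. In the top view the jars are at (321,217), (324,270) and (365,266), with the well at about (468,213), the keeper grip at (470,258), the rod at (250,187) and the bowl at (224,265).

```bash
cat > h.py <<'E'
import numpy as np, cv2
from scipy.spatial.transform import Rotation as R
from rig import robot, optics
def cam(n):
    p=optics.camera_params(n)
    if n!="wrist": return p,R.from_rotvec(p["rotation"]).as_matrix(),np.array(p["eye"])
    s=robot.get_state(); T=R.from_rotvec(s["tool_rot"]).as_matrix(); H=p["hand_eye"]
    return p,T@H[:3,:3],T@H[:3,3]+s["ee_pos"]
def grab(n,f=None):
    c=cam(n); im=optics.read_camera(n)[:,:,::-1].copy()
    if f: cv2.imwrite("pics/"+f,im)
    return im,c
def ray(c,u,v,z):
    p,M,e=c; d=M@np.array([(u-p["cx"])/p["fx"],-(v-p["cy"])/p["fy"],-1])
    return (e+d*(z-e[2])/d[2])
def proj(c,P):
    p,M,e=c; q=M.T@(np.asarray(P,float)-e)
    return np.array([p["cx"]-p["fx"]*q[0]/q[2], p["cy"]+p["fy"]*q[1]/q[2]])
def blobs(mask,amin=30,box=None):
    n,l,s,ce=cv2.connectedComponentsWithStats(mask.astype(np.uint8))
    return [(s[i,4],*np.round(ce[i],1),*s[i,:4]) for i in range(1,n) if s[i,4]>=amin and (box is None or (box[0]<ce[i][0]<box[2] and box[1]<ce[i][1]<box[3]))]
def togo(P):
    "shift to world point P in tool axes, units of 40mm, and tool axes headings"
    s=robot.get_state(); T=R.from_rotvec(s["tool_rot"]).as_matrix()
    return np.round(T.T@(np.asarray(P,float)-s["ee_pos"])/40,3), np.round(np.degrees(np.arctan2(T[1,:2],T[0,:2])),2)
E
python3 - <<'E'
from h import *
im=cv2.imread("pics/top0.png"); c=cam("top")
dark=im.max(2)<60
for b in blobs(dark,30,(230,160,500,300)): print("dark",b,ray(c,b[1],b[2],34)[:2].round(1))
hsv=cv2.cvtColor(im,cv2.COLOR_BGR2HSV)
am=(hsv[...,0]<22)&(hsv[...,1]>120)&(hsv[...,2]>50)
for b in blobs(am,30,(180,220,270,310)): print("amber",b,ray(c,b[1],b[2],22)[:2].round(1))
a=cv2.resize(im[185:310,415:495],None,fx=4.8,fy=4.8,interpolation=cv2.INTER_CUBIC)
b=cv2.resize(im[155:222,230:295],None,fx=6,fy=6,interpolation=cv2.INTER_CUBIC)
o=np.zeros((600,390+a.shape[1],3),np.uint8);o[:a.shape[0],:a.shape[1]]=a;o[:b.shape[0],a.shape[1]:a.shape[1]+b.shape[1]]=b
cv2.imwrite("pics/crop1.png",o);print(o.shape)
E
```

```text
dark (np.int32(222), np.float64(249.7), np.float64(187.4), np.int32(242), np.int32(179), np.int32(17), np.int32(17)) [653.6 272.3]
dark (np.int32(230), np.float64(268.9), np.float64(194.2), np.int32(258), np.int32(178), np.int32(22), np.int32(35)) [635.8 221.4]
dark (np.int32(334), np.float64(320.9), np.float64(216.6), np.int32(311), np.int32(207), np.int32(21), np.int32(21)) [577.2  83.7]
dark (np.int32(74), np.float64(450.6), np.float64(215.1), np.int32(443), np.int32(208), np.int32(17), np.int32(15)) [ 582.7 -259. ]
dark (np.int32(71), np.float64(448.4), np.float64(234.3), np.int32(441), np.int32(228), np.int32(17), np.int32(13)) [ 532.1 -252.3]
dark (np.int32(43), np.float64(461.5), np.float64(234.9), np.int32(460), np.int32(230), np.int32(4), np.int32(11)) [ 530.7 -286.9]
dark (np.int32(149), np.float64(469.9), np.float64(258.0), np.int32(461), np.int32(253), np.int32(19), np.int32(11)) [ 470.3 -307.9]
dark (np.int32(351), np.float64(364.3), np.float64(265.2), np.int32(354), np.int32(255), np.int32(22), np.int32(22)) [450.4 -30.5]
dark (np.int32(347), np.float64(323.8), np.float64(269.2), np.int32(314), np.int32(259), np.int32(21), np.int32(22)) [439.6  75.5]
amber (np.int32(472), np.float64(226.0), np.float64(263.8), np.int32(213), np.int32(250), np.int32(27), np.int32(29)) [451.9 333.5]
(600, 774, 3)
```

View pics/crop1.png

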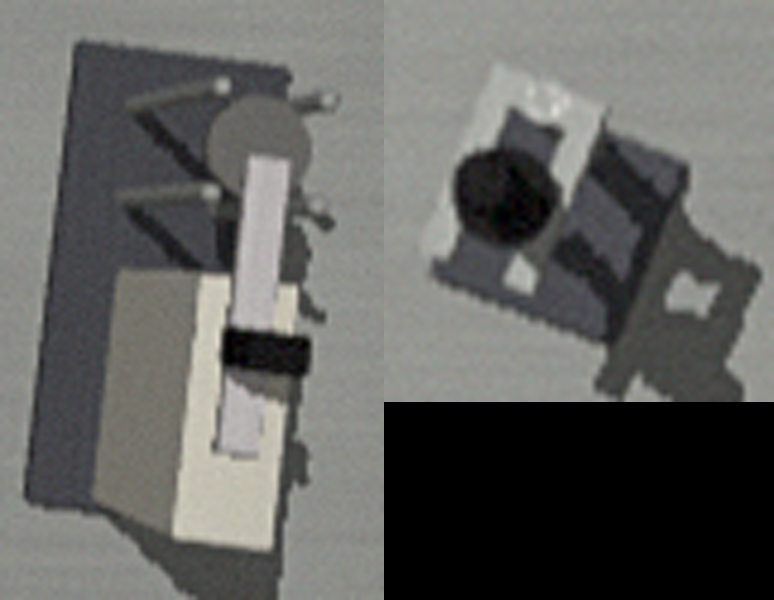

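The crop shows the keeper closed, with its tongue end at (270,157) over the platform at (260,147) and the black grip at (266,352). The rod hangs in the fork at (505,195), with the post at (545,97).

```bash
python3 - <<'E'
from h import *
c=cam("top")
A=lambda x,y,z: ray(c,415+x/4.8,185+y/4.8,z)[:2]
B=lambda x,y,z: ray(c,230+(x-384)/6,155+y/6,z)[:2]
for q in [(222,87),(332,100),(211,190),(316,207)]: print("rodtop",A(*q,180).round(1))
print("plat",A(260,145,160).round(1))
print("tongue",A(250,155,178).round(1),A(292,157,178).round(1),A(219,450,178).round(1))
print("grip",A(266,352,205).round(1))
print("grip223",A(265,340,223).round(1))
print("base",A(77,42,10),A(27,498,10))
e=B(495,65,160)-B(425,250,160);print("stand yaw",np.degrees(np.arctan2(e[1],e[0])),np.degrees(np.arctan2(*(B(603,108,160)-B(560,235,160))[::-1])))
print("rod",ray(c,249.7,187.4,166)[:2],"post",B(547,97,165))
im=cv2.imread("pics/top0.png");hsv=cv2.cvtColor(im,cv2.COLOR_BGR2HSV)
m=(((im.min(2)>165)&(hsv[...,1]<30))*255).astype(np.uint8)
m[:, :180]=0;m[:,270:]=0;m[:220]=0;m[310:]=0
k=max(cv2.findContours(m,0,1)[0],key=cv2.contourArea);el=cv2.fitEllipse(cv2.convexHull(k));print(el,ray(c,*el[0],62)[:2])
E
```

```text
rodtop [ 604.7 -242.3]
rodtop [ 598.6 -295.8]
rodtop [ 554.6 -236.1]
rodtop [ 546.6 -286.9]
plat [ 577.4 -266.9]
tongue [ 571.7 -256. ] [ 570.9 -276.5] [ 429.5 -238.4]
grip [ 477.9 -253.1]
grip223 [ 484.3 -246.8]
base [ 641.1493346  -213.85859879] [ 387.25050293 -182.78712107]
stand yaw -19.760476695635987 -17.909088352066664
rod [640.49641591 253.7787173 ] post [679.36885942 236.79969775]
((228.03643798828125, 265.7261047363281), (50.14127731323242, 57.82906723022461), 42.613582611083984) [449.55592219 320.68645431]
```

```bash
python3 -m handwheel '[[0,[0,0,-2.5],-3.3],[0,[0,0,-2.5],-3.3],[0,[0,0,-2.5],-3.3],[0,[0,0,-2.5],-3.3],[0,[0,0,-2.5],-3.3]]' 40; python3 -c "
from h import *
print(togo((535,-262,340)))
c=cam('top');print(ray(c,224,265,62))"
```

```text
time: 0.52
ee_pos: [271.9, 535.4, 332.2]
tool_rot: [0.197, 3.134, 0.003]
contact_force: [-1.2, -0.1, 0.4]
finger_gap: 1.0
grip_force: 0.0
(array([ -9.02 , -18.954,  -0.222]), array([172.81,  82.81]))
[451.35658228 331.01743749  62.        ]
```

```bash
for i in 1 2 3; do python3 -m handwheel '[[0,[-3,-6.32,-0.07],0],[0,[-3,-6.32,-0.07],0],[0,[-3,-6.32,-0.07],0],[0,[-3,-6.32,-0.07],0],[0,[-3,-6.32,-0.07],0],[0,[-3,-6.32,-0.07],0],[0,[-3,-6.32,-0.07],0],[0,[-3,-6.32,-0.07],0]]' | grep -E "pos|force"; done
python3 -c "
from h import *
robot.get_state()
im,c=grab('wrist','w1.png');print(togo((535,-262,340)))
for p in [(604.7,-242.3,180),(598.6,-295.8,180),(554.6,-236.1,180),(546.6,-286.9,180),(492,-256,223)]: print(proj(c,p).round(1))"
```

```text
ee_pos: [359.3, 264.1, 332.2]
contact_force: [0.3, 0.2, -0.8]
grip_force: 0.0
ee_pos: [448.3, -0.8, 335.3]
contact_force: [0.0, -0.8, 0.2]
grip_force: 0.0
ee_pos: [536.3, -266.4, 337.1]
contact_force: [1.2, -0.8, 0.3]
grip_force: 0.0
(array([ 0.01 ,  0.035, -0.071]), array([172.67,  82.66]))
[353.6 245.7]
[294.7 246.5]
[354.9 192.7]
[296.  191.2]
[324.2 129.6]
```

View pics/w1.png

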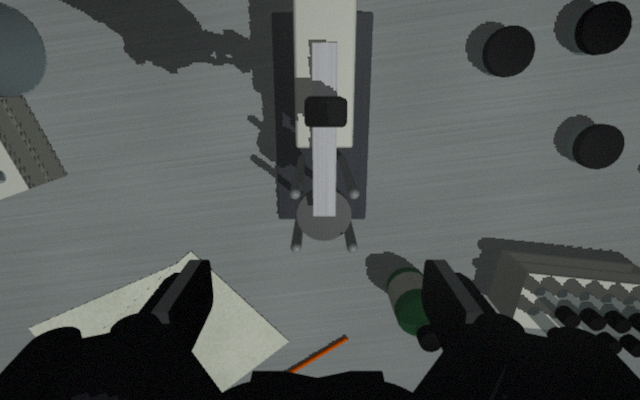

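The wrist view shows the guide rod tops at (295,194), (355,194), (296,248) and (351,248). The keeper runs vertically at column 325, with the grip block spanning rows 94-127 around (326,111).

```bash
python3 - <<'E'
from h import *
c=cam("wrist")
P=[ray(c,u,v,180) for u,v in[(295,194),(355,194),(296,248),(351,248)]]
for p in P:print(p.round(1))
w=np.mean(P,0);print("well",w.round(1), "plat",ray(c,325,215,160).round(1))
a=ray(c,324,50,178)-ray(c,326,205,178);print("yaw",np.degrees(np.arctan2(-a[1],-a[0])))
g=ray(c,326,112,223);print("grip",g.round(1)); y=np.radians(-7.2)
print("exp grip",w[:2]-85*np.array([np.cos(y),np.sin(y)]))
print(togo((g[0],g[1],188)))
E
```

```text
[ 547.8 -284.7  180. ]
[ 554.6 -232.6  180. ]
[ 599.  -291.3  180. ]
[ 605.5 -241.4  180. ]
well [ 576.7 -262.5  180. ] plat [ 577.8 -261.5  160. ]
yaw -6.308430502530972
grip [ 478.9 -250.   223. ]
exp grip [ 492.39173415 -251.85436781]
(array([1.428, 0.148, 3.733]), array([172.67,  82.66]))
```

```bash
python3 -m handwheel '[[0,[1.43,0.15,0],0],[0,[1.43,0.15,0],0],[0,[1.43,0.15,1],0],[0,[1.43,0.15,2],0],[0,[1.43,0.15,3],0],[0,[1.43,0.15,3.6],0],[0,[1.43,0.15,3.73],0],[0,[1.43,0.15,3.73],0]]' 40| grep -E "pos|force"
python3 -m handwheel '[[255,[0,0,0],0],[255,[0,0,0],0],[255,[0,0,0],0],[255,[0,0,0],0],[255,[0,0,0],0],[255,[0,0,0],0],[255,[0,0,0],0],[255,[0,0,0],0]]'
python3 -m handwheel '[[255,[0.2,0,0],0],[255,[0.4,0,0],0],[255,[0.6,0,0],0],[255,[0.8,0,0],0],[255,[1,0,0],0],[255,[1.1,0,0],0],[255,[1.2,0,0],0],[255,[1.2,0,0],0]]'
```

```text
ee_pos: [477.2, -246.3, 188.4]
contact_force: [-0.1, -0.5, -0.3]
grip_force: 0.0
time: 3.9
ee_pos: [480.2, -253.2, 192.8]
tool_rot: [0.195, 3.131, -0.011]
contact_force: [-2.6, -10.1, 4.2]
finger_gap: 0.344
grip_force: 44.2
time: 4.57
ee_pos: [432.5, -247.1, 192.8]
tool_rot: [0.195, 3.131, -0.012]
contact_force: [-1.3, -10.3, 4.5]
finger_gap: 0.347
grip_force: 44.1
```

```bash
python3 -m handwheel '[[255,[0.1,0.1,0],0],[255,[0.2,0.1,0],0],[255,[0.3,0.1,0],0],[255,[0.35,0.1,0],0],[255,[0.35,0.1,0],0]]'
```

```text
time: 4.98
ee_pos: [428.4, -246.6, 193.2]
tool_rot: [0.196, 3.113, -0.024]
contact_force: [26.3, -22.4, -26.8]
finger_gap: 0.344
grip_force: 42.5
```

```bash
python3 -m handwheel '[[255,[-0.25,-0.2,0],0],[255,[-0.25,-0.2,0],0],[0,[-0.25,-0.2,0],0],[0,[-0.25,-0.2,0],0],[0,[-0.25,-0.2,0],0],[0,[-0.25,-0.2,0],0],[0,[-0.25,-0.2,-1],0],[0,[-0.25,-0.2,-2],0]]'
python3 -m handwheel '[[0,[0,0,-1],0],[0,[0,0,-2],0],[0,[0,0,-2],0]]'|grep pos
python3 - <<'E'
from h import *
im,c=grab("wrist","w2.png")
print("open grip exp px",proj(c,(428.2,-246.7,223)))
im,c=grab("top","t2.png")
for b in blobs(im.max(2)<60,60,(300,180,480,300)): print(b,ray(c,b[1],b[2],34)[:2].round(1))
print(togo((450,-30.5,200)))
E
```

```text
time: 5.65
ee_pos: [424.6, -245.3, 269.2]
tool_rot: [-0.195, -3.13, -0.006]
contact_force: [0.8, -1.2, 0.8]
finger_gap: 0.999
grip_force: 0.0
ee_pos: [429.8, -249.2, 358.7]
open grip exp px [321.66403394 178.71465057]
(np.int32(329), np.float64(320.8), np.float64(216.6), np.int32(311), np.int32(207), np.int32(21), np.int32(21)) [577.2  83.9]
(np.int32(71), np.float64(451.0), np.float64(215.4), np.int32(443), np.int32(208), np.int32(17), np.int32(15)) [ 581.9 -260. ]
(np.int32(67), np.float64(448.6), np.float64(234.2), np.int32(441), np.int32(227), np.int32(17), np.int32(14)) [ 532.4 -252.9]
(np.int32(109), np.float64(465.0), np.float64(234.0), np.int32(459), np.int32(229), np.int32(13), np.int32(13)) [ 533.1 -296.2]
(np.int32(352), np.float64(364.3), np.float64(265.1), np.int32(354), np.int32(255), np.int32(22), np.int32(22)) [450.7 -30.5]
(np.int32(342), np.float64(323.8), np.float64(269.2), np.int32(314), np.int32(259), np.int32(21), np.int32(22)) [439.6  75.5]
(array([0.126, 5.459, 3.793]), array([172.87,  82.87]))
```

View pics/w2.png

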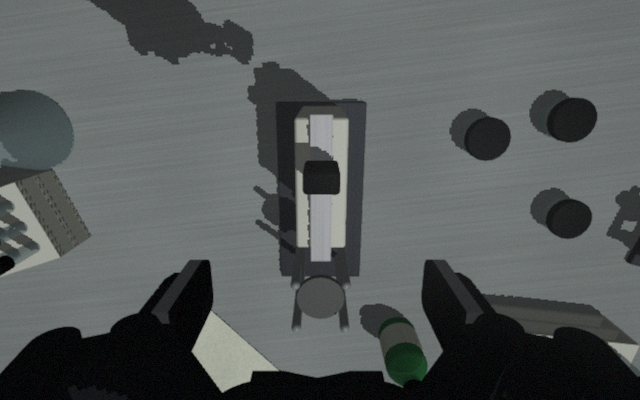

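The keeper is fully open: tongue tip at row 262, clear of the platform at (320,298). Next is the nearest jar.

```bash
python3 -m handwheel '[[0,[0.1,1,0],0],[0,[0.12,2,0],0],[0,[0.12,3,0],0],[0,[0.13,4,0.5],0],[0,[0.13,5,1.5],0],[0,[0.13,5.46,2.5],0],[0,[0.13,5.46,3.5],0],[0,[0.13,5.46,4.5],0]]' 40| grep -E "pos|force"
python3 -m handwheel '[[0,[0,0,0.5],0],[0,[0,0,0.5],0],[0,[0,0,0.5],0]]' | grep pos
cat > jar.py <<'E'
from h import *
im,c=grab("wrist")
b=max(blobs(im[:230].max(2)<50,600,(150,20,500,230)),key=lambda b:b[0])
print(b,ray(c,b[1],b[2],34).round(1)); p=ray(c,b[1],b[2],34)
print(togo((p[0],p[1],4)), robot.get_state()["ee_pos"])
E
python3 jar.py; python3 -c "
from h import *
print(togo((450.5,-30.5,4)))"
```

```text
ee_pos: [447.0, -27.8, 181.9]
contact_force: [0.8, -0.7, -0.7]
grip_force: 0.0
ee_pos: [446.3, -29.5, 162.6]
(np.int32(4184), np.float64(450.1), np.float64(161.9), np.int32(413), np.int32(126), np.int32(75), np.int32(72)) [439.8  74.3  34. ]
(array([0.521, 2.563, 4.006]), array([172.87,  82.87])) [448.06962262 -30.02171125 164.19138711]
(array([-6.900e-02, -4.000e-03,  4.005e+00]), array([172.87,  82.87]))
```

```bash
python3 -m handwheel '[[0,[-0.07,0,1],0],[0,[-0.07,0,2],0],[0,[-0.07,0,3],0],[0,[-0.07,0,3.5],0],[0,[-0.07,0,3.8],0],[0,[-0.07,0,4],0],[0,[-0.07,0,4],0],[0,[-0.07,0,4],0]]' 40| grep -E "pos|force"
python3 -m handwheel '[[255,[0,0,0],0],[255,[0,0,0],0],[255,[0,0,0],0],[255,[0,0,0],0],[255,[0,0,0],0],[255,[0,0,0],0],[255,[0,0,0],0],[255,[0,0,0],0]]'
python3 -m handwheel '[[255,[0,0,-1],0],[255,[0,0,-2],0],[255,[0,0,-3],0],[255,[0,0,-4],0],[255,[0,0,-5],0],[255,[0,0,-6],0],[255,[0,0,-6],0],[255,[0,0,-6],0]]'
python3 -c "
from h import *
print(togo((577,-265.5,240)),robot.get_state()['ee_pos'])"
```

```text
ee_pos: [452.7, -30.8, 5.4]
contact_force: [0.8, -0.2, -0.5]
grip_force: 0.0
time: 8.3
ee_pos: [452.3, -30.6, 5.7]
tool_rot: [0.194, 3.133, -0.001]
contact_force: [-1.3, -0.9, 8.8]
finger_gap: 0.641
grip_force: 40.5
time: 8.97
ee_pos: [453.0, -30.6, 247.3]
tool_rot: [0.194, 3.129, -0.002]
contact_force: [-0.0, 0.4, -0.8]
finger_gap: 0.646
grip_force: 44.1
(array([-3.801, -5.442,  0.212]), array([172.89,  82.89])) [453.00228077 -30.64876648 247.26614045]
```

```bash
python3 -m handwheel '[[255,[-3.83,-5.44,0],0],[255,[-3.83,-5.44,0],0],[255,[-3.83,-5.44,0],0],[255,[-3.83,-5.44,0],0],[255,[-3.83,-5.44,0],0],[255,[-3.83,-5.44,0],0],[255,[-3.83,-5.44,0],0],[255,[-3.83,-5.44,0],0]]' | grep -E "pos|force"
python3 -m handwheel '[[255,[0,0,0],0],[255,[0,0,0.5],0],[255,[0,0,0.8],0],[255,[0,0,0.8],0]]' | grep -E "pos|force"
python3 - <<'E'
from h import *
print(togo((578.5,-265.5,166)))
im,c=grab("wrist","w3.png")
im2,_=grab("scene")
o=np.vstack([cv2.resize(im[150:,200:440],(600,625))[:300],cv2.resize(im2[110:215,180:340],(457,300))[:, :] if 0 else cv2.copyMakeBorder(cv2.resize(im2[110:215,180:340],(457,300)),0,0,0,143,0)])
cv2.imwrite("pics/c3.png",o)
E
```

```text
ee_pos: [577.0, -268.9, 241.4]
contact_force: [-0.3, 0.3, -1.2]
grip_force: 43.9
ee_pos: [573.2, -262.3, 208.4]
contact_force: [-0.5, -0.2, -3.0]
grip_force: 43.9
(array([-0.15 , -0.067,  1.059]), array([172.94,  82.94]))
```

View pics/c3.png

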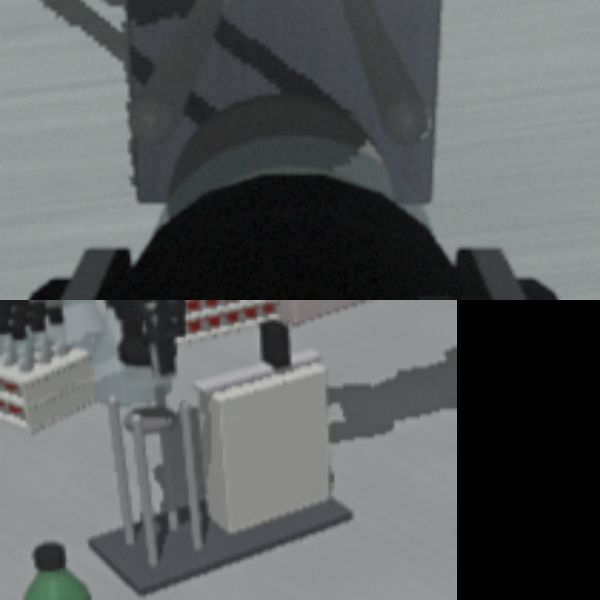

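The jar hangs above the well: in the upper crop the two rod tops are at (160,125) and (410,125), either side of the jar edge. The pose readings disagree by a few mm, so I'll let it settle and read again.

```bash
for i in 1 2 3; do python3 -m handwheel '[[255,[0,0,0],0],[255,[0,0,0],0],[255,[0,0,0],0]]' | grep -E "pos"; done; python3 -c "
from h import *
print(togo((578.5,-265.5,166)))
c=cam('wrist')
print([ray(c,200+x*240/600,150+y*250/625,180).round(1) for x,y in((155,122),(412,122))])"
```

```text
ee_pos: [576.9, -265.3, 213.4]
ee_pos: [576.5, -265.3, 212.7]
ee_pos: [576.4, -265.3, 212.4]
(array([-5.300e-02,  1.000e-03,  1.161e+00]), array([172.88,  82.88]))
[array([ 553.6, -291.4,  180. ]), array([ 560.3, -238.9,  180. ])]
```

```bash
python3 - <<'E'
from h import *
im,c=grab("wrist","w4.png")
cv2.imwrite("pics/c4.png",cv2.resize(im[170:290,215:425],(790,451),interpolation=cv2.INTER_CUBIC))
m=im.max(2)<45
E
```

```text
(no output)
```

View pics/c4.png

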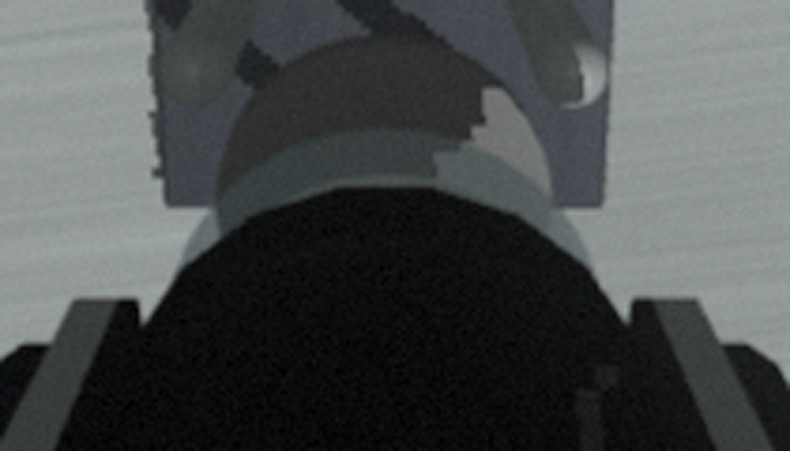

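The crop shows rod tops at (193,78) and (584,77), the platform's near edge at (395,40), the jar's underside edge at (395,128) and its lid edge at (385,187).

```bash
python3 - <<'E'
from h import *
c=cam("wrist"); z=robot.get_state()["ee_pos"][2]; print(robot.get_state()["ee_pos"])
q=lambda x,y,h: ray(c,215+x/3.762,170+y/3.762,h)[:2]
h=np.radians(-7.1);X=np.array([np.cos(h),np.sin(h)]);Y=np.array([-X[1],X[0]])
r=[q(193,78,180),q(584,77,180)];print("rods",r,"well",np.mean(r,0)+26*X)
print("plat",q(386,40,160)+26*X)
print("jar bottom",q(388,128,z-5.5)+28*X,"lid",q(386,187,z+28.5)+28*X)
E
```

```text
[ 576.40593354 -265.28948744  212.43176774]
rods [array([ 549.65585033, -288.47771418]), array([ 556.18463746, -235.72420838])] well [ 578.72087428 -265.31459967]
plat [ 578.64703192 -265.61605794]
jar bottom [ 578.99039199 -265.48386818] lid [ 573.38918566 -265.05817274]
```

```bash
python3 -m handwheel '[[255,[-0.04,0,0.2],0],[255,[-0.04,0,0.4],0],[255,[-0.04,0,0.55],0],[255,[-0.04,0,0.7],0],[255,[-0.04,0,0.85],0],[255,[-0.04,0,0.95],0],[255,[-0.04,0,1.05],0],[255,[-0.04,0,1.05],0]]' | grep -E "pos|force|rot"
python3 -m handwheel '[[255,[0,0,0],0],[255,[0,0,0],0],[255,[0,0,0],0]]' | grep -E "pos|force"
```

```text
ee_pos: [577.5, -265.2, 169.4]
tool_rot: [-0.195, -3.134, -0.001]
contact_force: [0.3, -0.0, -1.4]
grip_force: 43.9
ee_pos: [578.3, -265.6, 170.9]
contact_force: [-0.7, 0.3, -1.1]
grip_force: 43.9
```

```bash
python3 -m handwheel '[[255,[0,0,0.15],0],[255,[0,0,0.3],0],[255,[0,0,0.45],0],[255,[0,0,0.6],0],[255,[0,0,0.75],0],[255,[0,0,0.9],0],[255,[0,0,1.05],0],[255,[0,0,1.1],0]]' | grep -E "pos|force|rot"
python3 -m handwheel '[[255,[0,0,0],0],[255,[0,0,0],0],[255,[0,0,0],0]]' | grep -E "pos|force"
python3 - <<'E'
from h import *
im2,_=grab("scene"); cv2.imwrite("pics/c5.png",cv2.resize(im2[110:215,180:340],(800,525),interpolation=cv2.INTER_CUBIC))
E
```

```text
ee_pos: [577.7, -265.4, 125.3]
tool_rot: [-0.195, -3.135, -0.0]
contact_force: [0.6, -0.7, 1.5]
grip_force: 44.2
ee_pos: [577.3, -265.0, 126.1]
contact_force: [-0.1, 0.1, -0.9]
grip_force: 44.2
```

View pics/c5.png

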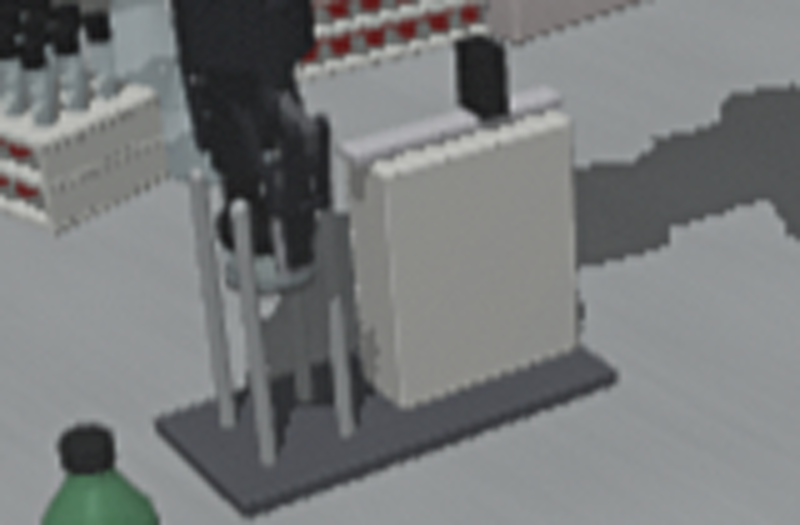

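The jar sits level between the rods at (270,275). I'll release it, rise and go on to the next.

```bash
python3 -m handwheel '[[0,[0,0,0],0],[0,[0,0,0],0],[0,[0,0,0],0],[0,[0,0,0],0],[0,[0,0,-1],0],[0,[0,0,-2],0],[0,[0,0,-3],0],[0,[0,0,-3],0]]' | grep -E "pos|force"
python3 -m handwheel '[[0,[1.5,0,-1],0],[0,[1.5,0,-1],0],[0,[1.5,0,-1],0],[0,[1.5,0,-1],0],[0,[1.5,0,-1],0],[0,[1.5,0,-1],0],[0,[1.5,0,-1],0],[0,[1.5,0,-1],0]]' | grep -E "pos|force"
python3 - <<'E'
from h import *
im,c=grab("wrist","w6.png")
h=np.radians(-7.1);X=np.array([np.cos(h),np.sin(h),0])
for b in blobs(im.max(2)<45,200): 
    if b[2]<330: print(b,ray(c,b[1],b[2],156).round(1))
im,c=grab("top")
for b in blobs(im.max(2)<60,60,(300,180,480,300)): print(b,ray(c,b[1],b[2],34)[:2].round(1),ray(c,b[1],b[2],156)[:2].round(1))
print(togo((439.7,75.3,200)))
E
```

```text
ee_pos: [582.3, -267.9, 255.6]
contact_force: [0.4, 0.2, 0.5]
grip_force: 0.0
ee_pos: [518.8, -257.9, 285.5]
contact_force: [-0.4, -0.5, -0.3]
grip_force: 0.0
(np.int32(2025), np.float64(620.8), np.float64(43.2), np.int32(597), np.int32(12), np.int32(43), np.int32(59)) [442.7 -33.  156. ]
(np.int32(1942), np.float64(271.3), np.float64(75.3), np.int32(261), np.int32(22), np.int32(21), np.int32(116)) [ 433.1 -280.7  156. ]
(np.int32(2066), np.float64(316.5), np.float64(60.8), np.int32(289), np.int32(42), np.int32(56), np.int32(39)) [ 427.4 -247.1  156. ]
(np.int32(888), np.float64(275.3), np.float64(172.4), np.int32(266), np.int32(146), np.int32(24), np.int32(52)) [ 504.4 -289.2  156. ]
(np.int32(1914), np.float64(617.8), np.float64(170.9), np.int32(592), np.int32(147), np.int32(48), np.int32(49)) [536.7 -24.3 156. ]
(np.int32(205), np.float64(310.7), np.float64(201.8), np.int32(296), np.int32(184), np.int32(37), np.int32(31)) [ 531.8 -265.   156. ]
(np.int32(3349), np.float64(316.9), np.float64(250.3), np.int32(285), np.int32(218), np.int32(65), np.int32(65)) [ 574.6 -265.4  156. ]
(np.int32(445), np.float64(466.7), np.float64(216.0), np.int32(455), np.int32(205), np.int32(24), np.int32(24)) [ 580.5 -301.5] [ 575.6 -262.2]
(np.int32(331), np.float64(320.9), np.float64(216.6), np.int32(311), np.int32(207), np.int32(21), np.int32(21)) [577.2  83.7] [572.6  85.1]
(np.int32(340), np.float64(323.7), np.float64(269.1), np.int32(314), np.int32(259), np.int32(21), np.int32(22)) [439.9  75.8] [448.8  78. ]
(np.int32(157), np.float64(467.9), np.float64(279.7), np.int32(459), np.int32(275), np.int32(19), np.int32(11)) [ 413.8 -301.6] [ 425.3 -262.3]
(array([2.988, 8.022, 2.15 ]), array([172.9,  82.9]))
```

View pics/w6.png

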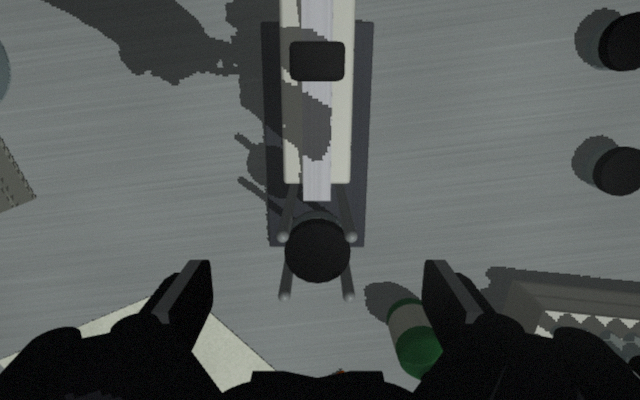

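Jar one sits in the well at (317,250) among the four rods. The other two have not moved.

```bash
python3 -m handwheel '[[0,[1.5,4,0],0],[0,[1.5,4,0],0],[0,[1.5,4,0],0],[0,[1.5,4,0],0],[0,[1.5,4,0],0]]' | grep -E "pos"
python3 -m handwheel '[[0,[1.5,4.02,2],0],[0,[1.5,4.02,2],0],[0,[1.5,4.02,2],0],[0,[1.5,4.02,2],0],[0,[1.5,4.02,2],0],[0,[1.5,4.02,2],0],[0,[1.5,4.02,2],0],[0,[1.5,4.02,2],0]]' | grep -E "pos"
python3 -m handwheel '[[0,[0,0,2],0],[0,[0,0,2],0],[0,[0,0,2],0],[0,[0,0,2],0]]' | grep -E "pos"
python3 - <<'E'
from h import *
im,c=grab("top")
for b in blobs(im.max(2)<60,100,(300,180,480,300)): print(b,ray(c,b[1],b[2],34)[:2].round(1))
print(togo((439.8,75.6,4)))
E
```

```text
ee_pos: [476.0, -86.0, 286.0]
ee_pos: [440.2, 74.6, 206.8]
ee_pos: [438.4, 74.0, 125.9]
(np.int32(448), np.float64(466.7), np.float64(216.0), np.int32(455), np.int32(204), np.int32(24), np.int32(25)) [ 580.5 -301.5]
(np.int32(329), np.float64(320.9), np.float64(216.5), np.int32(311), np.int32(207), np.int32(21), np.int32(21)) [577.4  83.7]
(np.int32(157), np.float64(462.5), np.float64(233.8), np.int32(455), np.int32(227), np.int32(17), np.int32(15)) [ 533.6 -289.6]
(np.int32(156), np.float64(467.7), np.float64(279.7), np.int32(459), np.int32(275), np.int32(18), np.int32(11)) [ 413.8 -301.1]
(array([0.007, 0.034, 3.082]), array([172.8,  82.8]))
```

```bash
python3 -m handwheel '[[0,[0,0.03,0.8],0],[0,[0,0.03,1.6],0],[0,[0,0.03,2.4],0],[0,[0,0.03,2.8],0],[0,[0,0.03,3.05],0],[0,[0,0.03,3.05],0],[0,[0,0.03,3.05],0],[0,[0,0.03,3.05],0]]' 40| grep -E "pos|force"
python3 -m handwheel '[[255,[0,0,0],0],[255,[0,0,0],0],[255,[0,0,0],0],[255,[0,0,0],0],[255,[0,0,0],0],[255,[0,0,0],0],[255,[0,0,0],0],[255,[0,0,0],0]]'
python3 -m handwheel '[[255,[0,0,-1],0],[255,[0,0,-2],0],[255,[0,0,-3],0],[255,[0,0,-4],0],[255,[0,0,-5],0],[255,[0,0,-6],0],[255,[0,0,-6],0],[255,[0,0,-6],0]]' | grep -E "pos|force"
python3 -m handwheel '[[255,[0,0,0],0],[255,[0,0,0],0],[255,[0,0,0],0]]' | grep -E "pos|force"
python3 -c "
from h import *
print(togo((577.5,-265.5,212)),robot.get_state()['ee_pos'])"
```

```text
ee_pos: [441.5, 76.2, 6.2]
contact_force: [0.8, 0.7, -0.7]
grip_force: 0.0
time: 16.98
ee_pos: [440.2, 76.4, 5.6]
tool_rot: [0.195, 3.133, 0.0]
contact_force: [-0.8, -0.6, 10.7]
finger_gap: 0.64
grip_force: 39.9
ee_pos: [440.9, 76.5, 247.0]
contact_force: [0.0, 0.4, -2.3]
grip_force: 44.4
ee_pos: [437.7, 76.4, 242.6]
contact_force: [0.5, 0.7, -1.1]
grip_force: 44.4
(array([-4.529, -8.047,  0.751]), array([172.88,  82.88])) [437.74012362  76.35312062 242.5776778 ]
```

```bash
for i in 1 2; do python3 -m handwheel '[[255,[-2.24,-4.03,0],0],[255,[-2.24,-4.03,0],0],[255,[-2.24,-4.03,0],0],[255,[-2.24,-4.03,0],0],[255,[-2.24,-4.03,0],0],[255,[-2.24,-4.03,0],0]]' | grep -E "pos|force"; done
python3 -m handwheel '[[255,[0,0,0.3],0],[255,[0,0,0.6],0],[255,[0,0,0.9],0],[255,[0,0,0.9],0],[255,[0,0,0.9],0],[255,[0,0,0.9],0],[255,[0,0,0.9],0],[255,[0,0,0.9],0]]' | grep -E "pos|force"
python3 -m handwheel '[[255,[0,0,0],0],[255,[0,0,0],0],[255,[0,0,0],0]]' | grep -E "pos|force"
python3 -c "
from h import *
print(togo((577.5,-265.5,172)))"
```

```text
ee_pos: [509.6, -98.7, 242.7]
contact_force: [1.4, -0.2, -1.3]
grip_force: 44.2
ee_pos: [578.0, -269.3, 242.2]
contact_force: [0.5, 0.2, -1.7]
grip_force: 44.2
ee_pos: [577.6, -265.7, 209.3]
contact_force: [-0.8, 0.2, -1.4]
grip_force: 44.2
ee_pos: [577.3, -265.8, 208.8]
contact_force: [-0.1, -0.4, -1.6]
grip_force: 44.2
(array([-0.004,  0.009,  0.919]), array([172.88,  82.88]))
```

```bash
python3 -m handwheel '[[255,[0,0,0.2],0],[255,[0,0,0.4],0],[255,[0,0,0.6],0],[255,[0,0,0.75],0],[255,[0,0,0.92],0],[255,[0,0,0.92],0],[255,[0,0,0.92],0]]' | grep -E "pos|force"
python3 -m handwheel '[[255,[0,0,0.15],0],[255,[0,0,0.3],0],[255,[0,0,0.45],0],[255,[0,0,0.6],0],[255,[0,0,0.75],0],[255,[0,0,0.9],0],[255,[0,0,1.05],0],[255,[0,0,1.12],0]]' | grep -E "pos|force"
python3 -m handwheel '[[255,[0,0,0],0],[255,[0,0,0],0],[255,[0,0,0],0]]' | grep -E "pos|force"
```

```text
ee_pos: [576.8, -265.5, 170.9]
contact_force: [-0.3, -0.5, -1.3]
grip_force: 44.2
ee_pos: [577.1, -265.7, 126.0]
contact_force: [1.1, -0.9, 1.7]
grip_force: 44.5
ee_pos: [576.5, -265.4, 126.5]
contact_force: [0.4, 0.7, 0.2]
grip_force: 44.5
```

Release, go up, and measure the pile and the last jar.

```bash
python3 -m handwheel '[[0,[0,0,0],0],[0,[0,0,0],0],[0,[0,0,0],0],[0,[0,0,0],0],[0,[0,0,-1],0],[0,[0,0,-2],0],[0,[0,0,-3],0],[0,[0,0,-3],0]]' | grep -E "pos|force"
python3 -m handwheel '[[0,[0,4.5,0],0],[0,[0,4.5,0],0],[0,[0,4.5,0],0],[0,[0,4.5,0],0],[0,[0,4.5,0],0],[0,[0,4.5,0],0],[0,[0,4.5,0],0]]' | grep -E "pos|force"
python3 - <<'E'
from h import *
im,c=grab("top","t7.png")
for b in blobs(im.max(2)<60,60,(270,150,480,300)): print(b,ray(c,b[1],b[2],34)[:2].round(1),ray(c,b[1],b[2],156)[:2].round(1))
print(togo((577.3,83.7,100)))
E
```

```text
ee_pos: [581.5, -268.2, 256.1]
contact_force: [0.6, -1.6, 0.6]
grip_force: 0.0
ee_pos: [599.6, -86.7, 246.9]
contact_force: [0.2, 0.4, -0.4]
grip_force: 0.0
(np.int32(2436), np.float64(387.7), np.float64(260.9), np.int32(361), np.int32(150), np.int32(52), np.int32(250)) [461.9 -91.9] [468.6 -73.2]
(np.int32(4779), np.float64(455.5), np.float64(282.2), np.int32(385), np.int32(151), np.int32(106), np.int32(249)) [ 407.2 -269. ] [ 419.4 -232.9]
(np.int32(326), np.float64(320.9), np.float64(216.5), np.int32(311), np.int32(207), np.int32(21), np.int32(21)) [577.4  83.7] [572.8  85.1]
(np.int32(440), np.float64(430.5), np.float64(256.7), np.int32(422), np.int32(240), np.int32(17), np.int32(39)) [ 473.3 -204.4] [ 478.9 -174.6]
(array([1.08 , 4.188, 3.666]), array([172.92,  82.92]))
```

```bash
python3 -m handwheel '[[0,[1.08,4.19,0],0],[0,[1.08,4.19,0],0],[0,[1.08,4.19,1],0],[0,[1.08,4.19,2],0],[0,[1.08,4.19,3],0],[0,[1.08,4.19,3],0],[0,[1.08,4.19,3],0],[0,[1.08,4.19,3],0]]' | grep -E "pos"
python3 -m handwheel '[[0,[0,0,0],0],[0,[0,0,0],0],[0,[0,0,0],0],[0,[0,0,0],0]]' | grep -E "pos"
python3 - <<'E'
from h import *
im,c=grab("top")
for b in blobs(im.max(2)<60,100,(300,190,480,300)): print(b,ray(c,b[1],b[2],34)[:2].round(1),ray(c,b[1],b[2],156)[:2].round(1))
print(togo((577.4,83.7,5)))
E
```

```text
ee_pos: [576.3, 83.2, 125.6]
ee_pos: [578.8, 83.7, 128.6]
(np.int32(674), np.float64(464.4), np.float64(220.4), np.int32(451), np.int32(204), np.int32(28), np.int32(38)) [ 568.9 -295.2] [ 565.1 -256.6]
(np.int32(154), np.float64(467.6), np.float64(279.7), np.int32(459), np.int32(275), np.int32(18), np.int32(11)) [ 413.8 -300.8] [ 425.3 -261.6]
(array([ 0.033, -0.008,  3.082]), array([172.83,  82.83]))
```

```bash
python3 -m handwheel '[[0,[0.03,0,0.8],0],[0,[0.03,0,1.6],0],[0,[0.03,0,2.4],0],[0,[0.03,0,2.8],0],[0,[0.03,0,3.07],0],[0,[0.03,0,3.07],0],[0,[0.03,0,3.07],0],[0,[0.03,0,3.07],0]]' 40| grep -E "pos|force"
python3 -m handwheel '[[255,[0,0,0],0],[255,[0,0,0],0],[255,[0,0,0],0],[255,[0,0,0],0],[255,[0,0,0],0],[255,[0,0,0],0],[255,[0,0,0],0],[255,[0,0,0],0]]'
python3 -m handwheel '[[255,[0,0,-1],0],[255,[0,0,-2],0],[255,[0,0,-3],0],[255,[0,0,-4],0],[255,[0,0,-5],0],[255,[0,0,-6],0],[255,[0,0,-6],0],[255,[0,0,-6],0]]' | grep -E "pos|force"
python3 -m handwheel '[[255,[0,0,0],0],[255,[0,0,0],0],[255,[0,0,0],0]]' | grep -E "pos|force"
```

```text
ee_pos: [577.5, 84.7, 5.4]
contact_force: [0.9, 0.4, -0.3]
grip_force: 0.0
time: 25.0
ee_pos: [577.0, 84.6, 5.3]
tool_rot: [0.195, 3.134, -0.0]
contact_force: [-0.5, -1.3, 5.8]
finger_gap: 0.641
grip_force: 41.3
ee_pos: [578.0, 84.8, 247.4]
contact_force: [0.1, -0.0, -1.8]
grip_force: 43.9
ee_pos: [574.7, 84.6, 241.9]
contact_force: [-1.1, -0.2, -1.0]
grip_force: 43.9
```

```bash
for i in 1 2; do python3 -m handwheel '[[255,[-0.55,-4.34,0],0],[255,[-0.55,-4.34,0],0],[255,[-0.55,-4.34,0],0],[255,[-0.55,-4.34,0],0],[255,[-0.55,-4.34,0],0],[255,[-0.55,-4.34,0],0]]' | grep -E "pos|force"; done
python3 -m handwheel '[[255,[0,0,0.3],0],[255,[0,0,0.6],0],[255,[0,0,0.9],0],[255,[0,0,0.9],0],[255,[0,0,0.9],0],[255,[0,0,0.9],0],[255,[0,0,0.9],0],[255,[0,0,0.9],0]]' | grep -E "pos|force"
python3 -m handwheel '[[255,[0,0,0],0],[255,[0,0,0],0],[255,[0,0,0],0]]' | grep -E "pos|force"
python3 -c "
from h import *
print(togo((577.5,-265.5,172)))"
```

```text
ee_pos: [575.8, -93.3, 242.4]
contact_force: [-0.6, 0.4, -0.8]
grip_force: 43.8
ee_pos: [576.7, -267.1, 242.6]
contact_force: [0.7, 0.8, -1.3]
grip_force: 43.9
ee_pos: [577.3, -265.3, 208.8]
contact_force: [-0.2, -0.9, -1.4]
grip_force: 43.9
ee_pos: [576.9, -265.5, 208.4]
contact_force: [-0.5, 0.7, -1.6]
grip_force: 43.9
(array([-0.015,  0.001,  0.909]), array([172.88,  82.88]))
```

```bash
python3 -m handwheel '[[255,[-0.01,0,0.2],0],[255,[-0.01,0,0.4],0],[255,[-0.01,0,0.6],0],[255,[-0.01,0,0.75],0],[255,[-0.01,0,0.91],0],[255,[-0.01,0,0.91],0],[255,[-0.01,0,0.91],0]]' | grep -E "pos|force"
python3 -m handwheel '[[255,[0,0,0.15],0],[255,[0,0,0.3],0],[255,[0,0,0.45],0],[255,[0,0,0.6],0],[255,[0,0,0.75],0],[255,[0,0,0.9],0],[255,[0,0,1.05],0],[255,[0,0,1.09],0]]' | grep -E "pos|force"
python3 -m handwheel '[[255,[0,0,0],0],[255,[0,0,0],0],[255,[0,0,0],0]]' | grep -E "pos|force"
```

```text
ee_pos: [576.8, -265.1, 170.9]
contact_force: [-0.4, -0.8, -1.9]
grip_force: 43.9
ee_pos: [576.9, -265.2, 126.9]
contact_force: [0.8, -0.9, 0.8]
grip_force: 44.2
ee_pos: [576.7, -265.0, 127.8]
contact_force: [0.3, 0.4, -0.4]
grip_force: 44.1
```

```bash
python3 -m handwheel '[[0,[0,0,0],0],[0,[0,0,0],0],[0,[0,0,0],0],[0,[0,0,0],0],[0,[0,0,-1],0],[0,[0,0,-2],0],[0,[0,0,-3],0],[0,[0,0,-3],0]]' | grep -E "pos|force"
python3 -m handwheel '[[0,[1.5,0,-1],0],[0,[1.5,0,-1],0],[0,[1.5,0,-1],0],[0,[1.5,0,-1],0],[0,[1.5,0,-1],0],[0,[1.5,0,-1],0],[0,[1.5,0,-1],0],[0,[1.5,0,-1],0]]' | grep -E "pos|force"
python3 - <<'E'
from h import *
im,c=grab("wrist","w8.png")
for b in blobs(im.max(2)<45,2500): 
    if b[2]<330: print(b,ray(c,b[1],b[2],156).round(1))
im2,_=grab("scene")
o=np.zeros((600,800,3),np.uint8); o[:250,:]=cv2.resize(im[100:300,:],(800,250)); o[250:600,:533]=cv2.resize(im2[110:215,180:340],(533,350),interpolation=cv2.INTER_CUBIC)
cv2.imwrite("pics/c8.png",o)
print(togo((428.2,-246.7,188)))
E
```

```text
ee_pos: [581.6, -267.8, 257.3]
contact_force: [0.9, -0.6, 1.6]
grip_force: 0.0
ee_pos: [518.0, -257.8, 287.1]
contact_force: [0.3, -0.6, -0.4]
grip_force: 0.0
(np.int32(4287), np.float64(316.6), np.float64(244.1), np.int32(285), np.int32(200), np.int32(65), np.int32(85)) [ 568.8 -264.9  156. ]
(array([ 2.257, -0.003,  2.486]), array([172.9,  82.9]))
```

View pics/c8.png

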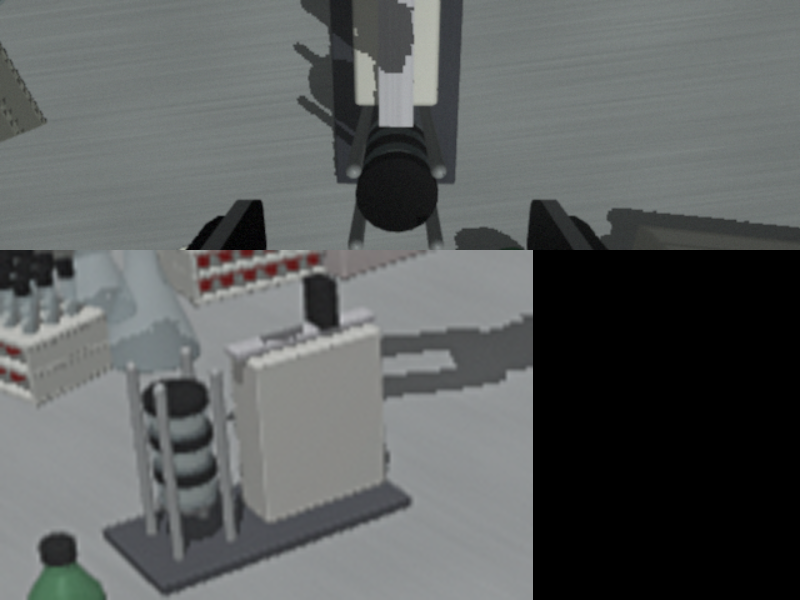

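The three jars are stacked level between the rods, with the top lid a little below the rod tops. Now I'll close the keeper.

```bash
python3 -m handwheel '[[0,[1,0,0],0],[0,[2,0,0],0],[0,[2.26,0,0],0],[0,[2.26,0,0.8],0],[0,[2.26,0,1.6],0],[0,[2.26,0,2.2],0],[0,[2.26,0,2.38],0],[0,[2.26,0,2.38],0]]' 40| grep -E "pos|force"
python3 -m handwheel '[[255,[0,0,0],0],[255,[0,0,0],0],[255,[0,0,0],0],[255,[0,0,0],0],[255,[0,0,0],0],[255,[0,0,0],0],[255,[0,0,0],0],[255,[0,0,0],0]]'
python3 -m handwheel '[[255,[-0.2,0,0],0],[255,[-0.4,0,0],0],[255,[-0.6,0,0],0],[255,[-0.8,0,0],0],[255,[-1,0,0],0],[255,[-1.2,0,0],0],[255,[-1.4,0,0],0],[255,[-1.5,0,0],0]]'| grep -E "pos|force"
python3 -m handwheel '[[255,[-0.05,0,0],0],[255,[-0.1,0,0],0],[255,[-0.1,0,0],0]]'| grep -E "pos|force"
```

```text
ee_pos: [426.9, -245.8, 191.0]
contact_force: [0.1, 0.7, -0.7]
grip_force: 0.0
time: 32.1
ee_pos: [428.7, -246.8, 194.1]
tool_rot: [0.195, 3.134, -0.001]
contact_force: [0.2, 1.5, 4.3]
finger_gap: 0.343
grip_force: 40.3
ee_pos: [488.6, -254.4, 194.1]
contact_force: [-0.7, 1.2, 7.2]
grip_force: 40.5
ee_pos: [491.3, -254.8, 194.1]
contact_force: [-4.4, 1.4, 8.0]
grip_force: 40.6
```

```bash
python3 -m handwheel '[[255,[-0.05,0,0],0],[255,[-0.1,0,0],0],[255,[-0.15,0,0],0],[255,[-0.15,0,0],0]]'| grep -E "pos|force"
python3 -m handwheel '[[255,[-0.05,0,0],0],[255,[-0.05,0,0],0],[255,[-0.05,0,0],0]]'| grep -E "pos|force"
```

```text
ee_pos: [491.4, -254.7, 194.0]
contact_force: [-22.8, 0.0, 20.9]
grip_force: 42.3
ee_pos: [491.5, -254.7, 194.0]
contact_force: [-27.6, 1.4, 23.6]
grip_force: 42.9
```

```bash
python3 -m handwheel '[[255,[0.25,0,0],0],[0,[0.25,0,0],0],[0,[0.25,0,0],0],[0,[0.25,0,0],0],[0,[0.25,0,0],0],[0,[0.25,0,-1],0],[0,[0.25,0,-2],0],[0,[0.25,0,-3],0]]'| grep -E "pos|force"
python3 -m handwheel '[[0,[1,0,0],0],[0,[1,0,0],0],[0,[1,0,0],0],[0,[1,0,0],0],[0,[1,0,0],0],[0,[1,0,0],0]]'| grep -E "pos|force"
python3 - <<'E'
from h import *
im,c=grab("wrist","w9.png")
im2,_=grab("scene")
o=np.zeros((600,800,3),np.uint8); o[:,:500]=cv2.resize(im[140:340,235:401],(500,600)); o[:250,500:]=cv2.resize(im2[110:215,180:306],(300,250),interpolation=cv2.INTER_CUBIC)
cv2.imwrite("pics/c9.png",o)
E
```

```text
ee_pos: [489.4, -254.0, 313.5]
contact_force: [1.6, -0.9, 0.7]
grip_force: 0.0
ee_pos: [450.5, -249.5, 312.3]
contact_force: [0.0, -0.5, 0.2]
grip_force: 0.0
```

View pics/c9.png

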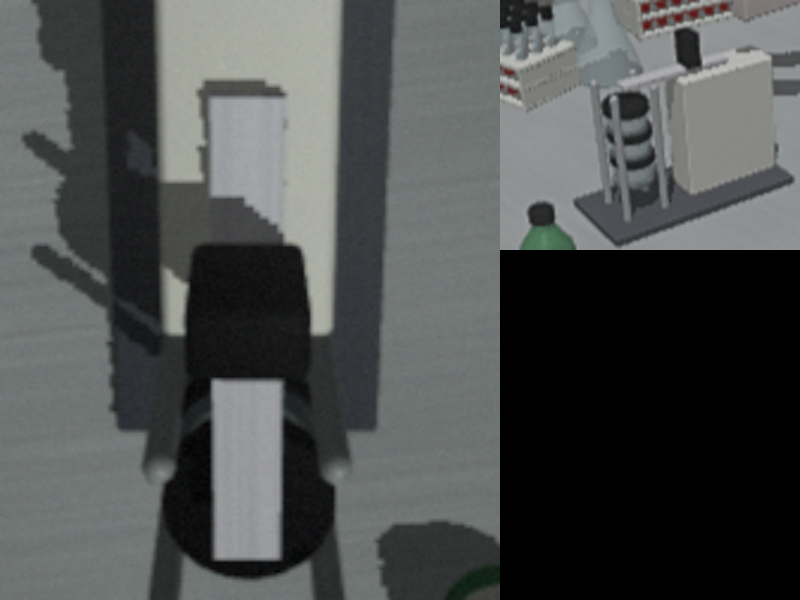

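The keeper is closed, with its tongue across the lid from (247,380) to (247,560), and the pile sits under it. Now the rod.

```bash
python3 -m handwheel '[[0,[0,4,-0.3],0],[0,[0,4,-0.3],0],[0,[0,4,-0.3],0],[0,[0,4,-0.3],0],[0,[0,4,-0.3],2],[0,[0,4,-0.3],2],[0,[0,4,-0.3],2]]'| grep -E "pos"
python3 -c "
from h import *
print(togo((640,254,320)))"
```

```text
ee_pos: [470.0, -89.7, 324.7]
(array([-1.192,  9.512,  0.116]), array([160.83,  70.83]))
```

```bash
for i in 1 2; do python3 -m handwheel '[[0,[-0.6,4.76,0],0],[0,[-0.6,4.76,0],0],[0,[-0.6,4.76,0],0],[0,[-0.6,4.76,0],0],[0,[-0.6,4.76,0],0],[0,[-0.6,4.76,0],0],[0,[-0.6,4.76,0],0],[0,[-0.6,4.76,0],0]]'| grep -E "pos"; done
python3 -m handwheel '[[0,[0,0,0],0],[0,[0,0,0],0],[0,[0,0,0],0],[0,[0,0,0],0]]'| grep -E "pos"
python3 - <<'E'
from h import *
im,c=grab("wrist","w10.png")
im2,c2=grab("top","t10.png")
print("handle top exp",proj(c,(640.5,253.8,222)))
for b in blobs(im.max(2)<45,300): 
    if b[2]<330: print(b,ray(c,b[1],b[2],222).round(1),ray(c,b[1],b[2],166).round(1))
E
```

```text
ee_pos: [554.4, 80.6, 324.3]
ee_pos: [639.4, 251.4, 324.5]
ee_pos: [639.6, 252.5, 325.2]
handle top exp [319.78405217 195.18198776]
(np.int32(558), np.float64(292.3), np.float64(144.8), np.int32(283), np.int32(116), np.int32(34), np.int32(59)) [600.  247.8 222. ] [607.1 241.2 166. ]
(np.int32(1975), np.float64(319.5), np.float64(181.9), np.int32(297), np.int32(155), np.int32(46), np.int32(58)) [631.1 256.8 222. ] [645.3 252.3 166. ]
(np.int32(369), np.float64(629.6), np.float64(218.2), np.int32(617), np.int32(208), np.int32(23), np.int32(23)) [732.  462.3 222. ] [769.  504.3 166. ]
(np.int32(457), np.float64(626.7), np.float64(245.3), np.int32(612), np.int32(235), np.int32(28), np.int32(23)) [753.6 458.4 222. ] [795.5 499.4 166. ]
(np.int32(529), np.float64(623.8), np.float64(270.7), np.int32(607), np.int32(260), np.int32(33), np.int32(24)) [774.8 454.3 222. ] [821.4 494.4 166. ]
(np.int32(596), np.float64(621.3), np.float64(294.5), np.int32(603), np.int32(283), np.int32(37), np.int32(25)) [795.6 450.5 222. ] [846.9 489.8 166. ]
(np.int32(640), np.float64(270.5), np.float64(329.9), np.int32(261), np.int32(307), np.int32(20), np.int32(46)) [735.4 178.5 222. ] [773.2 156.2 166. ]
```

View pics/w10.png

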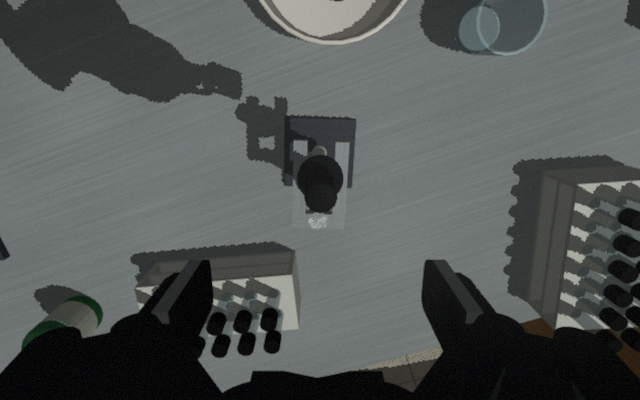

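The wrist view shows the handle top at (321,197), the collar at (320,178), and the stand nearly square to the picture with its front edge from (291,117) to (355,119). The beaker and rack are well clear.

```bash
python3 - <<'E'
from h import *
c=cam("wrist")
print(ray(c,321,198,222),ray(c,320,178,166))
a=ray(c,355,119.5,10)-ray(c,291,117.5,10);print("stand y heading",np.degrees(np.arctan2(a[1],a[0])))
print(togo((641,254,184)))
im=cv2.imread("pics/t10.png");g=cv2.cvtColor(im,cv2.COLOR_BGR2GRAY)
ct=cam("top")
# bowl rim: bright pixels' hull
m=(im.min(2)>130).astype(np.uint8); m[:, :170]=0;m[:,275:]=0;m[:215]=0;m[315:]=0
k=max(cv2.findContours(m,0,1)[0],key=cv2.contourArea); h=cv2.convexHull(k)
print(cv2.boundingRect(h),cv2.minEnclosingCircle(h))
(u,v),r=cv2.minEnclosingCircle(h);print(ray(ct,u,v,62))
hsv=cv2.cvtColor(im,cv2.COLOR_BGR2HSV)
am=(hsv[...,0]<22)&(hsv[...,1]>120)&(hsv[...,2]>50)
for b in blobs(am,30,(180,220,270,310)): print("amber",b,ray(ct,b[1],b[2],22)[:2].round(1))
E
```

```text
[642.78143341 254.40763841 222.        ] [642.10386101 254.33076153 166.        ]
stand y heading 69.00565016280196
(array([-0.024,  0.036,  3.526]), array([160.85,  70.85]))
(188, 215, 68, 88) ((213.26223754882812, 255.4375457763672), 47.680030822753906)
[475.52598133 358.90296908  62.        ]
amber (np.int32(472), np.float64(226.1), np.float64(263.8), np.int32(213), np.int32(250), np.int32(27), np.int32(29)) [451.9 333.2]
```

```bash
python3 -m handwheel '[[0,[-0.05,0.03,0.8],0],[0,[-0.05,0.03,1.6],0],[0,[-0.05,0.03,2.4],0],[0,[-0.05,0.03,3],0],[0,[-0.05,0.03,3.4],0],[0,[-0.05,0.03,3.52],0],[0,[-0.05,0.03,3.52],0],[0,[-0.05,0.03,3.52],0]]' 70| grep -E "pos|force"
python3 -m handwheel '[[255,[0,0,0],0],[255,[0,0,0],0],[255,[0,0,0],0],[255,[0,0,0],0],[255,[0,0,0],0],[255,[0,0,0],0],[255,[0,0,0],0],[255,[0,0,0],0]]'
python3 -m handwheel '[[255,[0,0,0],0],[255,[0,0,0],0],[255,[0,0,0],0],[255,[0,0,0],0]]'
```

```text
ee_pos: [642.6, 254.0, 184.8]
contact_force: [0.3, 0.0, 0.6]
grip_force: 0.0
time: 38.55
ee_pos: [642.4, 254.0, 184.7]
tool_rot: [0.521, 3.097, 0.001]
contact_force: [-0.6, -0.4, 5.9]
finger_gap: 0.26
grip_force: 68.3
time: 38.88
ee_pos: [642.4, 254.0, 184.7]
tool_rot: [0.521, 3.097, 0.001]
contact_force: [-1.3, 0.2, 6.0]
finger_gap: 0.267
grip_force: 68.3
```

```bash
python3 -m handwheel '[[255,[0,0,-0.2],0],[255,[0,0,-0.4],0],[255,[0,0,-0.4],0],[255,[0.4,0,-0.4],0],[255,[0.8,0,-0.4],0],[255,[1.3,0,-0.4],0],[255,[1.8,0,-0.4],0],[255,[2,0,-0.4],0]]'| grep -E "pos|force"
python3 -m handwheel '[[255,[0,0,-0.6],0],[255,[0,0,-1.4],0],[255,[0,0,-2.1],0],[255,[0,0,-2.1],0],[255,[0,0,-2.1],0],[255,[0,0,-2.1],0],[255,[0,0,-2.1],0],[255,[0,0,-2.1],0]]'
python3 - <<'E'
from h import *
im2,c2=grab("scene","s11.png")
im,c=grab("wrist","w11.png"); s=robot.get_state();print(s["ee_pos"])
o=np.zeros((600,800,3),np.uint8); o[:400,:640]=im; o[350:600,350:750]=cv2.resize(im2[150:325,280:560],(400,250),interpolation=cv2.INTER_CUBIC)
cv2.imwrite("pics/c11.png",o)
print("bowl exp",proj(c,(452,332,62)),togo((452+37,332,260)))
E
```

```text
ee_pos: [563.7, 280.6, 199.8]
contact_force: [0.5, -0.4, -0.7]
grip_force: 68.5
time: 40.22
ee_pos: [565.6, 279.6, 282.2]
tool_rot: [-0.521, -3.095, 0.003]
contact_force: [-0.2, 0.4, -0.9]
finger_gap: 0.267
grip_force: 68.8
[565.83666437 279.79203027 282.62127853]
bowl exp [330.90802857  30.02662202] (array([2.241, 0.605, 0.569]), array([160.88,  70.88]))
```

View pics/c11.png

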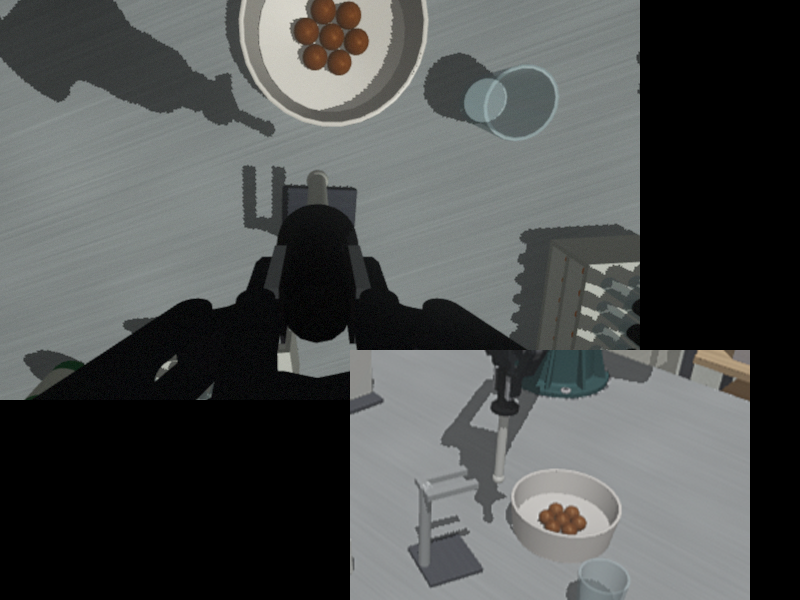

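The rod hangs upright in the gripper with its tip at (317,180). The bowl rim is centred at about (334,32), with the bead cluster at (331,37).

```bash
python3 -c "
from h import *
print(togo((412.4,353.6,170)), togo((452.5,333,170)))
c=cam('wrist'); s=robot.get_state()['ee_pos']; print(proj(c,(s[0],s[1],s[2]-184.7+39)))"
```

```text
(array([4.224, 0.492, 2.822]), array([160.88,  70.88])) (array([3.108, 0.333, 2.821]), array([160.88,  70.88]))
[317.87565859 180.07690991]
```

```bash
python3 -m handwheel '[[255,[0.7,0.1,0],0],[255,[1.4,0.2,0],0],[255,[2.1,0.3,0],0],[255,[2.8,0.4,0],0],[255,[3.5,0.45,0],0],[255,[4.22,0.49,0],0],[255,[4.22,0.49,0],0],[255,[4.22,0.49,0],0]]'| grep -E "pos|force"
python3 -m handwheel '[[255,[0,0,0],0],[255,[0,0,0],0],[255,[0,0,0.5],0],[255,[0,0,1],0],[255,[0,0,1.5],0],[255,[0,0,1.8],0],[255,[0,0,1.8],0],[255,[0,0,1.8],0]]'| grep -E "pos|force"
python3 - <<'E'
from h import *
im2,_=grab("top"); print(togo((412.4,353.6,170)))
im,_=grab("scene")
o=np.zeros((420,800,3),np.uint8); o[:,:400]=cv2.resize(im[190:316,370:490],(400,420),interpolation=cv2.INTER_CUBIC); o[:,400:]=cv2.resize(im2[215:315,180:275],(400,420),interpolation=cv2.INTER_CUBIC)
cv2.imwrite("pics/c12.png",o)
E
```

```text
ee_pos: [411.9, 354.2, 283.7]
contact_force: [-0.1, -0.3, -1.9]
grip_force: 68.8
ee_pos: [413.9, 353.3, 211.4]
contact_force: [-0.2, -0.1, -1.2]
grip_force: 68.8
(array([ 0.045, -0.02 ,  1.058]), array([160.82,  70.82]))
```

View pics/c12.png

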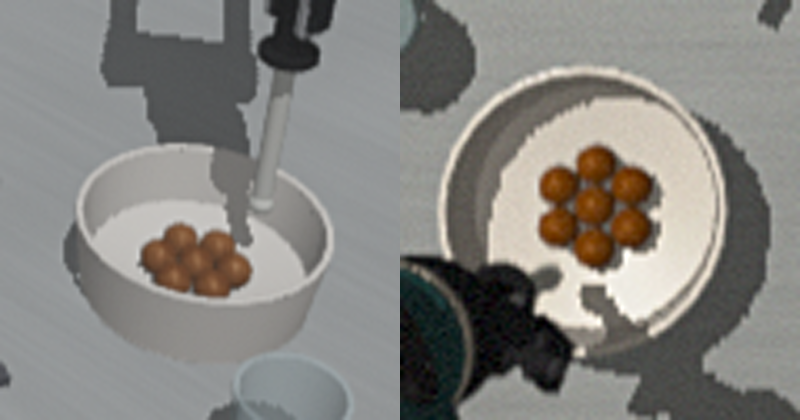

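The rod tip is inside the rim, between the wall and the beads. Going down.

```bash
python3 -m handwheel '[[255,[0,0,0.25],0],[255,[0,0,0.5],0],[255,[0,0,0.75],0],[255,[0,0,0.9],0],[255,[0,0,1.03],0],[255,[0,0,1.03],0],[255,[0,0,1.03],0],[255,[0,0,1.03],0]]'| grep -E "pos|force"
python3 -c "
from h import *
print(togo((452.2,332.6,170)))"
```

```text
ee_pos: [413.5, 354.1, 171.0]
contact_force: [0.5, -0.4, -1.6]
grip_force: 68.8
(array([-1.09 , -0.191,  0.025]), array([160.89,  70.89]))
```

```bash
python3 -m handwheel '[[255,[-0.08,-0.1,0],0],[255,[-0.165,-0.19,0],0],[255,[-0.165,-0.19,0],0]]'| grep -E "pos|force"
python3 -m handwheel '[[255,[-0.03,0.24,0],0],[255,[-0.12,0.46,0],0],[255,[-0.27,0.65,0],0],[255,[-0.46,0.8,0],0],[255,[-0.69,0.89,0],0],[255,[-0.925,0.925,0],0],[255,[-1.16,0.89,0],0],[255,[-1.39,0.8,0],0]]'| grep -E "pos|force"
python3 -m handwheel '[[255,[-0.19,-0.15,0],0],[255,[-0.34,-0.34,0],0],[255,[-0.43,-0.56,0],0],[255,[-0.46,-0.8,0],0],[255,[-0.43,-1.04,0],0],[255,[-0.34,-1.26,0],0],[255,[-0.19,-1.45,0],0],[255,[0,-1.6,0],0]]'| grep -E "pos|force"
python3 -m handwheel '[[255,[0.22,-0.09,0],0],[255,[0.46,-0.12,0],0],[255,[0.7,-0.09,0],0],[255,[0.93,0,0],0],[255,[1.12,0.15,0],0],[255,[1.26,0.34,0],0],[255,[1.36,0.56,0],0],[255,[1.39,0.8,0],0]]'| grep -E "pos|force"
python3 - <<'E'
from h import *
print(togo((452.2,332.6,170)))
im2,_=grab("top");im,_=grab("scene")
o=np.zeros((420,800,3),np.uint8); o[:,:400]=cv2.resize(im[190:316,370:490],(400,420),interpolation=cv2.INTER_CUBIC); o[:,400:]=cv2.resize(im2[215:315,180:275],(400,420),interpolation=cv2.INTER_CUBIC)
cv2.imwrite("pics/c13.png",o)
E
```

```text
ee_pos: [417.6, 343.7, 171.1]
contact_force: [-0.4, -0.2, -1.6]
grip_force: 68.9
ee_pos: [481.3, 356.3, 170.6]
contact_force: [-0.0, -0.2, -1.4]
grip_force: 68.9
ee_pos: [458.0, 295.2, 170.9]
contact_force: [-0.2, 0.2, -0.9]
grip_force: 68.9
ee_pos: [416.6, 346.0, 170.7]
contact_force: [-1.1, 0.1, -1.5]
grip_force: 68.8
(array([-0.951, -0.025,  0.018]), array([160.93,  70.93]))
```

View pics/c13.png

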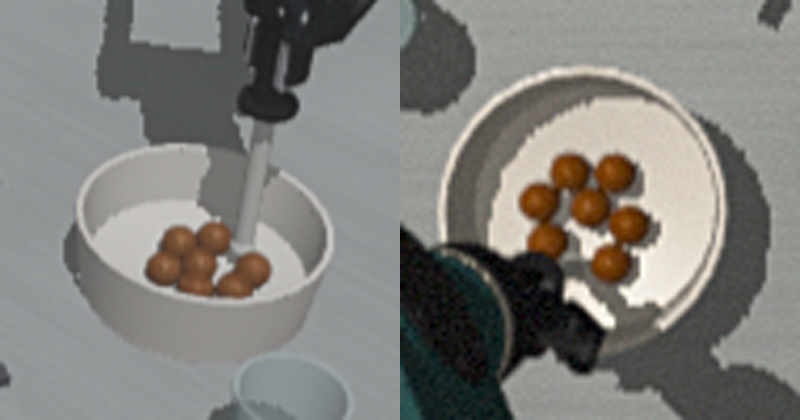

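The tip is down among the beads and has spread them, with none spilt. Three more turns.

```bash
for i in 1 2 3; do
python3 -m handwheel '[[255,[-0.03,0.24,0],0],[255,[-0.12,0.46,0],0],[255,[-0.27,0.65,0],0],[255,[-0.46,0.8,0],0],[255,[-0.69,0.89,0],0],[255,[-0.925,0.925,0],0],[255,[-1.16,0.89,0],0],[255,[-1.39,0.8,0],0]]'| grep -E "pos"
python3 -m handwheel '[[255,[-0.19,-0.15,0],0],[255,[-0.34,-0.34,0],0],[255,[-0.43,-0.56,0],0],[255,[-0.46,-0.8,0],0],[255,[-0.43,-1.04,0],0],[255,[-0.34,-1.26,0],0],[255,[-0.19,-1.45,0],0],[255,[0,-1.6,0],0]]'| grep -E "pos"
python3 -m handwheel '[[255,[0.22,-0.09,0],0],[255,[0.46,-0.12,0],0],[255,[0.7,-0.09,0],0],[255,[0.93,0,0],0],[255,[1.12,0.15,0],0],[255,[1.26,0.34,0],0],[255,[1.36,0.56,0],0],[255,[1.39,0.8,0],0]]'| grep -E "pos|force"; done
python3 -m handwheel '[[255,[0,0,0],0],[255,[0,0,0],0],[255,[0,0,-0.5],0],[255,[0,0,-1],0],[255,[0,0,-1.7],0],[255,[0,0,-2.5],0],[255,[0,0,-2.8],0],[255,[0,0,-2.8],0]]'
python3 - <<'E'
from h import *
X=np.array([-np.cos(np.radians(19.1)),np.sin(np.radians(19.1))]); p=np.array([642.4,254.0])+80*X
print(p,togo((*p,200.7)))
im,c=grab("wrist"); hsv=cv2.cvtColor(im,cv2.COLOR_BGR2HSV)
im,c=grab("top"); hsv=cv2.cvtColor(im,cv2.COLOR_BGR2HSV)
am=((hsv[...,0]<22)&(hsv[...,1]>120)&(hsv[...,2]>50))
print(am[225:305,190:260].sum(), [b for b in blobs(am,8,(180,200,300,330))])
E
```

```text
ee_pos: [481.4, 356.2, 170.7]
ee_pos: [457.9, 295.2, 170.8]
ee_pos: [416.6, 345.9, 170.7]
contact_force: [-0.1, 0.4, -1.6]
grip_force: 68.9
ee_pos: [481.4, 356.1, 170.7]
ee_pos: [457.9, 295.2, 170.8]
ee_pos: [416.6, 345.9, 170.8]
contact_force: [0.2, -0.0, -0.1]
grip_force: 68.9
ee_pos: [481.4, 356.1, 170.7]
ee_pos: [458.0, 295.2, 170.9]
ee_pos: [416.6, 346.0, 170.8]
contact_force: [-0.2, 0.4, 0.1]
grip_force: 68.9
time: 51.43
ee_pos: [419.3, 345.4, 286.4]
tool_rot: [0.522, 3.093, 0.007]
contact_force: [-0.0, 0.5, -1.0]
finger_gap: 0.268
grip_force: 69.0
[566.80408703 280.17743192] (array([-4.009, -0.342,  2.159]), array([160.85,  70.85]))
452 [(np.int32(60), np.float64(228.0), np.float64(253.6), np.int32(224), np.int32(250), np.int32(9), np.int32(9)), (np.int32(392), np.float64(222.6), np.float64(266.9), np.int32(204), np.int32(255), np.int32(37), np.int32(24))]
```

```bash
python3 -m handwheel '[[255,[-0.7,-0.06,0],0],[255,[-1.4,-0.12,0],0],[255,[-2.1,-0.18,0],0],[255,[-2.8,-0.24,0],0],[255,[-3.5,-0.3,0],0],[255,[-4.0,-0.34,0],0],[255,[-4.0,-0.34,0],0],[255,[-4.0,-0.34,0],0]]'| grep -E "pos|force"
python3 -m handwheel '[[255,[0,0,0.4],0],[255,[0,0,0.8],0],[255,[0,0,1.2],0],[255,[0,0,1.6],0],[255,[0,0,2],0],[255,[0,0,2.1],0],[255,[0,0,2.1],0],[255,[0,0,2.1],0]]'| grep -E "pos|force"
python3 -m handwheel '[[255,[0,0,0],0],[255,[0,0,0],0],[255,[0,0,0],0],[255,[0,0,0],0]]'| grep -E "pos|force"
python3 -c "
from h import *
print(togo((642.4,254,200)))"
```

```text
ee_pos: [563.4, 278.1, 280.0]
contact_force: [-0.3, -0.2, -1.1]
grip_force: 69.0
ee_pos: [563.0, 279.6, 198.7]
contact_force: [-0.1, 0.8, -1.6]
grip_force: 69.0
ee_pos: [564.2, 279.4, 199.6]
contact_force: [-0.4, 0.0, -1.6]
grip_force: 69.0
(array([-2.056,  0.04 , -0.009]), array([160.88,  70.88]))
```

```bash
python3 -m handwheel '[[255,[-0.3,0.04,0],0],[255,[-0.6,0.04,0],0],[255,[-0.9,0.04,0],0],[255,[-1.2,0.04,0],0],[255,[-1.5,0.04,0],0],[255,[-1.75,0.04,0],0],[255,[-1.95,0.04,0],0],[255,[-2.05,0.04,0],0]]'| grep -E "pos|force"
python3 -m handwheel '[[255,[0,0,0],0],[255,[0,0,0],0],[255,[0,0,0],0],[255,[0,0,0],0]]'| grep -E "pos|force"
python3 - <<'E'
from h import *
print(togo((642.4,254,184.7)))
im,_=grab("scene")
cv2.imwrite("pics/c14.png",cv2.resize(im[200:320,290:420],(650,600),interpolation=cv2.INTER_CUBIC))
E
```

```text
ee_pos: [643.3, 253.2, 198.6]
contact_force: [0.8, -0.6, -1.7]
grip_force: 69.0
ee_pos: [641.1, 254.2, 198.8]
contact_force: [-0.3, 0.3, -1.8]
grip_force: 69.0
(array([-0.032,  0.005,  0.353]), array([160.91,  70.91]))
```

View pics/c14.png

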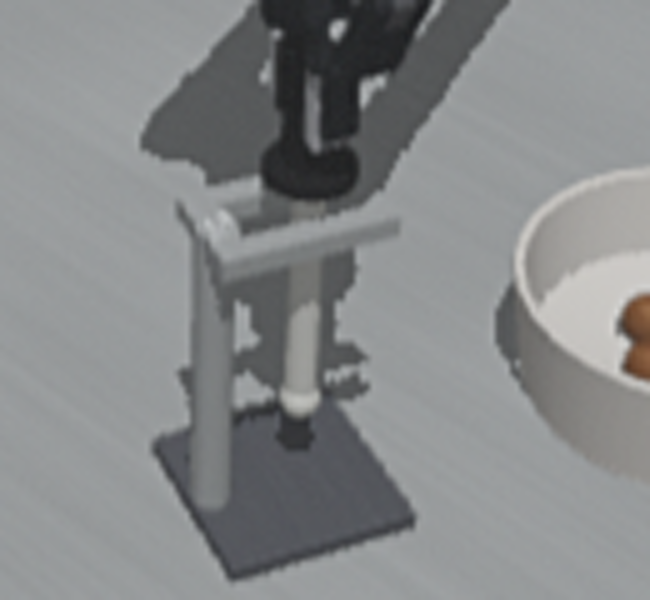

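The shaft is in the slot with its collar above the tines. I'll lower it, release, and rise.

```bash
python3 -m handwheel '[[255,[-0.03,0,0.1],0],[255,[-0.03,0,0.2],0],[255,[-0.03,0,0.28],0],[255,[-0.03,0,0.34],0],[255,[-0.03,0,0.37],0],[255,[-0.03,0,0.37],0],[255,[-0.03,0,0.37],0],[255,[-0.03,0,0.37],0]]'| grep -E "pos|force"
python3 -m handwheel '[[0,[0,0,0],0],[0,[0,0,0],0],[0,[0,0,0],0],[0,[0,0,0],0],[0,[0,0,0],0],[0,[0,0,0],0],[0,[0,0,0],0],[0,[0,0,0],0]]'| grep -E "pos|force|gap"
python3 -m handwheel '[[0,[0,0,-0.5],0],[0,[0,0,-1],0],[0,[0,0,-2],0],[0,[0,0,-3],0],[0,[0,0,-3.6],0],[0,[0,0,-3.6],0],[0,[0,0,-3.6],0],[0,[0,0,-3.6],0]]'| grep -E "pos|force"
python3 -m handwheel '[[0,[2,-3,0],0],[0,[2,-3,0],0],[0,[2,-3,0],0],[0,[2,-3,0],0],[0,[2,-3,0],0],[0,[2,-3,0],0],[0,[2,-3,0],0],[0,[2,-3,0],0]]'| grep -E "pos|force"
python3 - <<'E'
from h import *
im,_=grab("scene","s15.png"); grab("top","t15.png")
cv2.imwrite("pics/c15.png",cv2.resize(im[80:350,140:520],(800,568),interpolation=cv2.INTER_CUBIC))
E
```

```text
ee_pos: [642.5, 253.5, 184.8]
contact_force: [-3.8, -2.1, 5.1]
grip_force: 70.0
ee_pos: [642.9, 253.6, 183.9]
contact_force: [1.2, 0.3, -0.2]
finger_gap: 1.001
grip_force: 0.0
ee_pos: [642.4, 253.4, 327.2]
contact_force: [0.0, -0.8, 0.0]
grip_force: 0.0
ee_pos: [528.7, 166.9, 327.2]
contact_force: [-0.0, -0.2, -0.6]
grip_force: 0.0
```

View pics/c15.png

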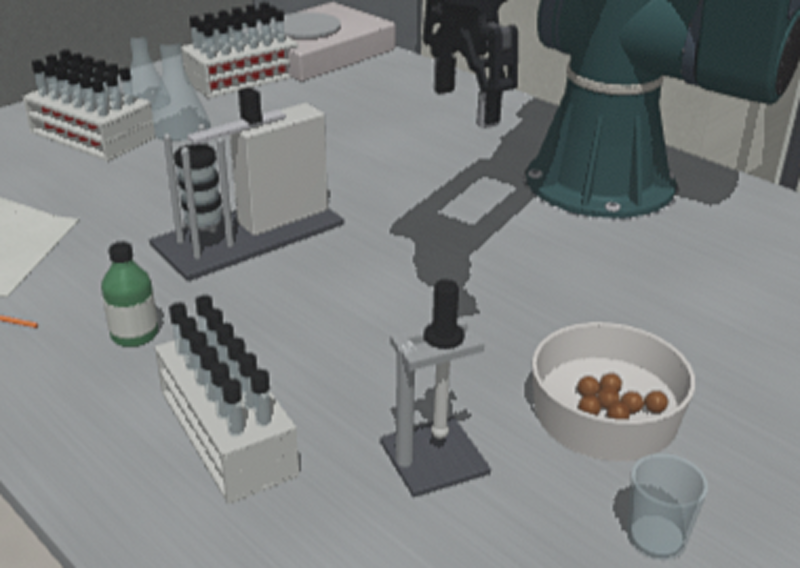

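The rod hangs upright in the fork, all seven beads are in the bowl, and the jars are under the closed keeper. Nothing else has moved, so I'll hand in.

```bash
python3 -c "
from rig import robot
print(robot.job_done())"
```

```text
the job is handed in; nothing more can be done
None
```

Job handed in: all three jars are stacked under the fully closed keeper, the beads were stirred four full turns in one direction with none spilt, the rod hangs back in its stand, and the rack, bottle and beaker were left alone.

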